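Clamp the lacquer box with the bar key

TASK

Clamp the black lacquer box in the press: take the key with the flat bar handle from its wooden rest, seat its blade fully down in the slot of the slotted knob, and turn the knob with it about a quarter turn clockwise, seen from above. Leave the key standing in the slot, and leave the round-handled key in its rest.

Things in the scene. Friction and masses are not known exactly. Their poses are not given: they have to be found in the camera images.
- bar_key: Key to use, 78 mm tall, 150-310 g, upright in a wooden block 80x80x40 mm. Origin: blade's bottom edge, on the axis (z = 18 mm at start). Steel blade z 0-22 mm, 44 mm along x, 9 mm thick along y, bottom 4.5 mm tapered to a V edge; round flange z 22-30 mm, 72 mm across; wooden bar handle z 30-78 mm, 60 mm along x, 22 mm thick along y: grip it across y near z 56 mm.
- knob_slot (a point): Centre of the slot's mouth in the top (70 mm above table) of the steel knob, 84 mm across, to the right of the press's black box seen from the robot. Slot 60 mm along x, 20 mm along y, 26 mm deep. Blade goes along x, either way round, about 14 degrees of play each way; fully down, the flange lies on the knob and the key's origin is 22 mm below here. The fixed knob with a round hole is not it.
- cam_knob (a joint): Angle of the slotted knob, rad, growing clockwise seen from above: 0 to 0.2 at the start, clamped from 0.8, stop at 1.9. The point knob_slot turns with it. Turns with about 0.1 N m and stays where it is left.
- round_key: The other key, to be left alone: also 78 mm tall with a 64 mm flange, but with a round wooden handle 40 mm across and a round 16 mm pin, in a second block like the first. Origin at the pin's bottom, z up. The two blocks may change places.

How it is judged:
By the outcome, as a careful person would: the job done as asked, in the order asked, and still so for the second after the job is handed in, with the robot touching nothing.
It also fails if it takes over 48 s, if anything falls off the work surface, if the arm or the gripper's body presses on something with over 40 N, if the wrist force passes 120 N, or if a joint passes its speed limit or range.

ROBOT

A 6-joint arm with a two-finger parallel gripper is mounted at the origin on the work surface. World frame = base frame: x ahead of the robot, y to its left, z up, the work surface at z = 0. Lengths are in m, angles in rad, forces in N, time in s.
With the tool pointing down it reaches from about 0.35 to 0.875 m from the base axis. Payload 15.5 kg.
Tool frame: the origin (TCP) lies at the very end of the fingers, on their centre line; the grasp point (between the pads) lies 19 mm behind it; z points along the fingers, y is the line along which they close (so a half turn about z gives the same grasp; the last joint's range is limited). The gripper opens to 85 mm and grips with 20 to 120 N. Pads are 22 mm wide; open, the fingers measure 114 mm over their backs; the gripper's body (76 mm by 85 mm) begins 54 mm behind the grasp point. The pads swing forward as they close: fully open they stand 13 mm farther back than shut.
Start: joints at [-1.438, 0.494, 1.345, -0, 1.302, -0.096], TCP at [0.141, -0.609, 0.231] pointing down, gripper open.
Joint ranges: [-2.91, 2.91], [-0.82, 2.16], [0.22, 2.67], [-1.22, 4.37], [0.12, 2.79], [-3.08, 3.08]. Speed limits (rad/s): [1.89, 1.89, 2.57, 3.01, 3.01, 3.01].

INTERFACE

Orientations are given as a unit quaternion [x, y, z, w].
In Python, from plant import * gives the robot as it stands.
- The arm moves only by the shell command python3 -m inch 'ROWS' [FORCE]. ROWS is JSON, a list of rows, each an object of numbers: "tx", "ty", "tz": the shift along the world's x, y, z as a fraction of full scale; "rx", "ry", "rz": the turn, a rotation vector about the world's x, y, z as a fraction of full scale; "fingers": the gripper command: -1 is shut, 1 is fully open, values between are in proportion. A call has 1 to 12 rows; each row is the pose to reach, as a shift and turn from the pose commanded when the call began, turning the shorter way round; what a row does not reach only later rows make up. Full scale, the value 1, is 0.6 m for a shift and 180 degrees for a turn. A row lasts 1/10 s, in which the tool goes at most 50 mm and 8.59 degrees, less where a joint would pass 70% of its speed; a pose out of reach is approached as far as the arm can. A call with a number of a shift or a turn outside -1 to 1 is refused whole. A call with a gripper value outside its range is refused whole. The fingers move at their own pace and stop on an object; FORCE is the grip in N (left out, the last holds). Time passes only in rows, so rows that repeat a pose let the fingers close. It gives the time, the measured TCP pose, the force, the opening and the grip force at its end, in the units of the state.
- state(): the state, without advancing time (a new reading comes with each control period).
- read_camera(name): name is "side" or "top" or "wrist"; returns the picture (400x640x3 uint8, red, green, blue); there is no depth.
- get_calibration(name): a dict with "mtx" (3x3 intrinsics, pixels), "R" (3x3) and "t" (3): a world point X has camera coordinates R X + t. Camera axes: x right, y down, z forward; pixel columns grow to the right and rows downward; lengths in m; the calibration is good to about 2 mm. A picture is of the moment at which its call begins: read the wrist's pose just before it. get_calibration takes no time and is no camera call; for the wrist camera it gives the pose at the moment of the call.
- sign_off(): hands the job in; it is judged then, once.
Trained networks look in the newest picture that a camera, given by its name, has taken for a name from the list of things; names that differ only in an ending like _2 or _b are one class to them, and where a whole thing is asked for, a point or a joint stands for the part that bears it (a point fixed in the world has none). Each returns a list of dicts, best first, with "p" (0 to 1); they miss things now and then, are a little off and sometimes report something else, mostly with a low value. They report only what shows in the picture. A call takes as long as a camera call.
- boxes_of(camera, query): "position" ([column, row] in pixels, amid what is visible of it).
The state is a dict: "t": time; "joint_pos": joint angles; "qd": joint speeds; "joint_torque": joint torques, N m; "tcp_pos": TCP position; "ee_rot": TCP orientation; "ft_force": force on the tool from outside, world axes, zero at the start; "torque": the same for the moment, N m; "opening": finger opening in m; "gripper_force": force on a finger pad.
Only numpy, scipy, OpenCV 4.12 (cv2) and the standard library are available. Lean on these libraries where they do the work, as an engineer would, in place of code of your own. Each camera call takes 0.05 s, during which the arm holds its last target. There are 200 camera calls.

## Working session

There is one attempt and no reset: what is moved stays moved. The work goes in short steps, Python scripts to look and compute and a shell command to move; the robot and the scene stay as the last step left them, time stands still between calls to the robot, and variables do not carry over. Pictures are saved under pics/ and viewed, at most 10 in all, crops included, and the job is handed in when it is done.

```bash
mkdir -p pics; cat > h.py <<'E'
from plant import *
import numpy as np, cv2
def snap(c,f):
    k=get_calibration(c); im=read_camera(c); cv2.imwrite('pics/'+f,im[:,:,::-1].copy()); return im,k
def ray(k,uv,z):
    M,R,t=map(np.array,(k['mtx'],k['R'],k['t'])); d=R.T@np.linalg.solve(M,[uv[0],uv[1],1]); c=-R.T@t.ravel()
    return c+d*(z-c[2])/d[2]
def px(k,X):
    M,R,t=map(np.array,(k['mtx'],k['R'],k['t'])); p=M@(R@np.array(X)+t.ravel()); return p[:2]/p[2]
E
python3 - <<'E'
from h import *
s=state();print(s['t'],s['tcp_pos'],s['ee_rot'],s['opening'],s['ft_force'])
for c in ['top','side']:
    im,k=snap(c,c+'1.png')
    print(c,(-np.array(k['R']).T@np.array(k['t']).ravel()).round(3))
    for q,z in [('bar_key',.06),('round_key',.06),('knob_slot',.07)]:
        for d in boxes_of(c,q)[:3]: print(q,round(d['p'],2),np.round(d['position']),ray(k,d['position'],z).round(3))
E
```

```text
0.0 [ 0.14108937 -0.6085077   0.23071168] [ 9.93520811e-01  1.13648788e-01 -2.91656372e-05 -5.91678834e-04] 0.08512128700374437 [ 0.29290016 -0.22700101 -0.58280645]
top [ 0.439 -0.111  0.751]
bar_key 0.74 [342. 204.] [ 0.518 -0.147  0.06 ]
round_key 0.63 [435. 237.] [ 0.454 -0.315  0.06 ]
knob_slot 0.8 [236. 210.] [0.511 0.047 0.07 ]
side [ 0.084 -0.54   0.516]
bar_key 0.96 [353. 222.] [ 0.509 -0.163  0.06 ]
round_key 0.9 [413. 300.] [ 0.451 -0.324  0.06 ]
knob_slot 0.63 [268. 175.] [0.483 0.018 0.07 ]
```

View pics/top1.png

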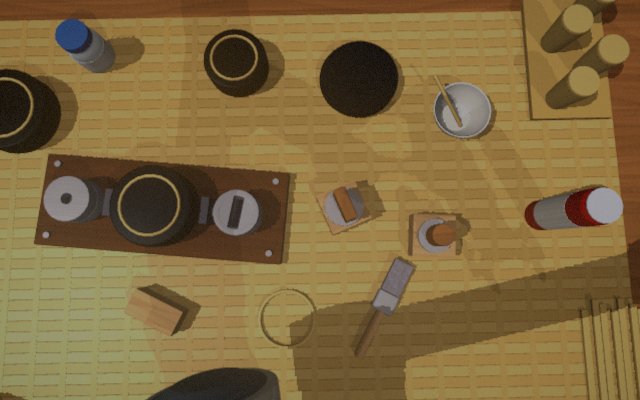

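View pics/side1.png

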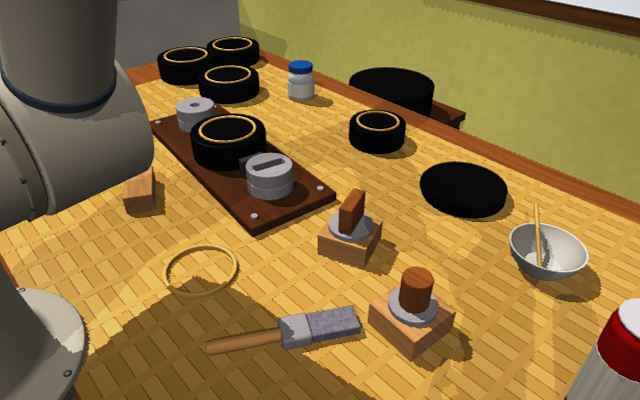

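The top picture shows the bar key at about (345,204), the slot at (236,212), and the round key at (438,234). The side view agrees. Next I measure the yaws and the wrist-camera offset.

```bash
python3 - <<'E'
from h import *
k=get_calibration('wrist');R=np.array(k['R']);print((-R.T@np.array(k['t']).ravel()).round(3),R.round(2).tolist(),np.array(k['mtx']).round())
k=get_calibration('top'); im=cv2.imread('pics/top1.png')
hsv=cv2.cvtColor(im,cv2.COLOR_BGR2HSV)
c=np.hstack([cv2.resize(im[165:255,a:a+90],(400,400),interpolation=cv2.INTER_CUBIC) for a in(190,300)])
cv2.imwrite('pics/crop1.png',c)
E
python3 -m inch '[{"tx":0.58,"ty":0.65,"tz":0.1,"fingers":1},{"tx":0.58,"ty":0.65,"tz":0.1,"fingers":1},{"tx":0.58,"ty":0.65,"tz":0.1,"fingers":1},{"tx":0.58,"ty":0.65,"tz":0.1,"fingers":1},{"tx":0.58,"ty":0.65,"tz":0.1,"fingers":1},{"tx":0.58,"ty":0.65,"tz":0.1,"fingers":1},{"tx":0.58,"ty":0.65,"tz":0.1,"fingers":1},{"tx":0.58,"ty":0.65,"tz":0.1,"fingers":1},{"tx":0.58,"ty":0.65,"tz":0.1,"fingers":1},{"tx":0.58,"ty":0.65,"tz":0.1,"fingers":1},{"tx":0.58,"ty":0.65,"tz":0.1,"fingers":1},{"tx":0.58,"ty":0.65,"tz":0.1,"fingers":1}]'
python3 - <<'E'
from h import *
im,k=snap('wrist','w1.png'); s=state();print(s['t'],s['tcp_pos'],s['ee_rot'])
print((-np.array(k['R']).T@np.array(k['t']).ravel()).round(3))
for q,z in [('bar_key',.06),('round_key',.06),('knob_slot',.07)]:
    for d in boxes_of('wrist',q)[:2]: print(q,round(d['p'],2),np.round(d['position']),ray(k,d['position'],z).round(3))
E
```

```text
[ 0.217 -0.592  0.374] [[0.23, -0.97, 0.0], [-0.93, -0.22, 0.3], [-0.3, -0.07, -0.95]] [[305.   0. 319.]
 [  0. 305. 197.]
 [  0.   0.   1.]]
0.45 [ 0.14114377 -0.60883485  0.23121484] [ 9.93521472e-01  1.13644545e-01 -1.75602541e-06 -5.09827613e-05]
[ 0.217 -0.592  0.374]$[0]: bad value
```

View pics/crop1.png

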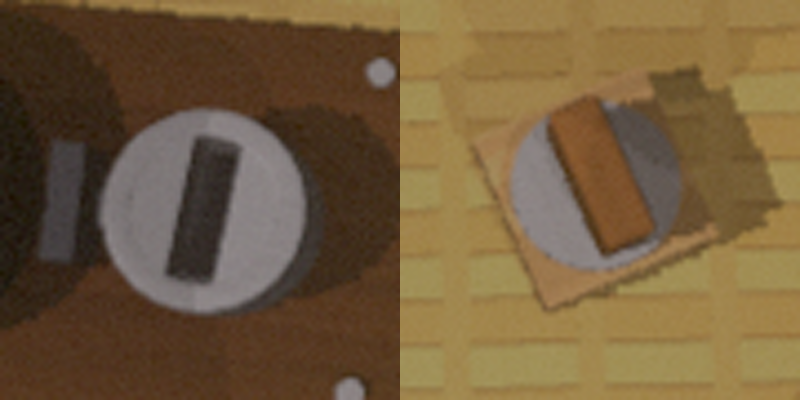

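View pics/w1.png

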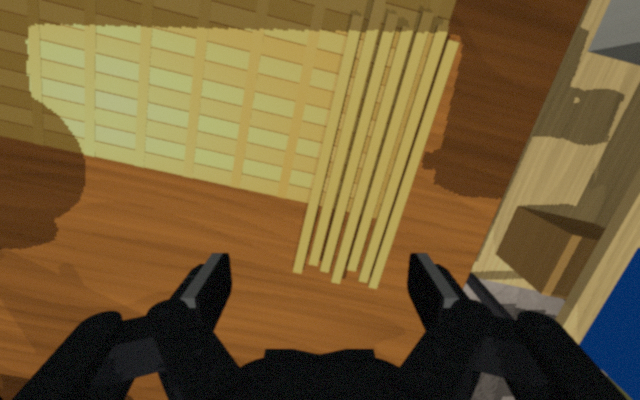

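The crop shows the handle top's centre at full-image (345.2,204.6) and the slot mouth's centre at (235.9,212.4). The wrist picture still shows the start area with chopsticks, because the move was refused. I'll compute yaws and retry with complete rows.

```bash
python3 - <<'E'
from h import *
k=get_calibration('top')
def f(n,pts,off,z):
    P=[ray(k,(off+(p[0]%400)*.225,165+p[1]*.225),z)[:2] for p in pts]; P=np.array(P)
    d=P[0]+P[1]-P[2]-P[3]; print(n,P.mean(0).round(4),'yaw',np.degrees(np.arctan2(d[1],d[0])).round(1),'len',(np.linalg.norm(d)/2).round(4),'wid',np.linalg.norm(P[0]-P[1]).round(4))
f('key',[(548,120),(597,97),(653,235),(605,254)],300,.096)
f('slot',[(195,137),(242,147),(212,283),(166,275)],190,.07)
E
python3 -m inch '[{"tx":0.56,"ty":0.7,"tz":0.1,"rx":0.0,"ry":0.0,"rz":0.0,"fingers":1.0},{"tx":0.56,"ty":0.7,"tz":0.1,"rx":0.0,"ry":0.0,"rz":0.0,"fingers":1.0},{"tx":0.56,"ty":0.7,"tz":0.1,"rx":0.0,"ry":0.0,"rz":0.0,"fingers":1.0}]'
```

```text
key [ 0.5132 -0.1506] yaw 21.0 len 0.0581 wid 0.0215
slot [0.5061 0.0464] yaw -11.8 len 0.0571 wid 0.0198
t: 0.9
tcp_pos: [0.2349, -0.4911, 0.248]
ee_rot: [0.994, 0.113, 0.0, -0.0]
ft_force: [0.8, -0.6, -0.3]
opening: 0.0852
gripper_force: 0.0
```

```bash
python3 -m inch '[{"tx":0.4,"ty":0.543,"tz":0.0,"rx":0.0,"ry":0.0,"rz":0.044,"fingers":1.0},{"tx":0.4,"ty":0.543,"tz":0.0,"rx":0.0,"ry":0.0,"rz":0.044,"fingers":1.0},{"tx":0.4,"ty":0.543,"tz":0.0,"rx":0.0,"ry":0.0,"rz":0.044,"fingers":1.0},{"tx":0.4,"ty":0.543,"tz":0.0,"rx":0.0,"ry":0.0,"rz":0.044,"fingers":1.0},{"tx":0.4,"ty":0.543,"tz":0.0,"rx":0.0,"ry":0.0,"rz":0.044,"fingers":1.0},{"tx":0.4,"ty":0.543,"tz":0.0,"rx":0.0,"ry":0.0,"rz":0.044,"fingers":1.0},{"tx":0.4,"ty":0.543,"tz":0.0,"rx":0.0,"ry":0.0,"rz":0.044,"fingers":1.0},{"tx":0.4,"ty":0.543,"tz":0.0,"rx":0.0,"ry":0.0,"rz":0.044,"fingers":1.0},{"tx":0.4,"ty":0.543,"tz":0.0,"rx":0.0,"ry":0.0,"rz":0.044,"fingers":1.0},{"tx":0.4,"ty":0.543,"tz":0.0,"rx":0.0,"ry":0.0,"rz":0.044,"fingers":1.0},{"tx":0.4,"ty":0.543,"tz":0.0,"rx":0.0,"ry":0.0,"rz":0.044,"fingers":1.0}]'
python3 - <<'E'
from h import *
im,k=snap('wrist','w2.png'); s=state();print(s['t'],s['tcp_pos'],s['ee_rot'])
print('pred px',px(k,[.5132,-.1506,.096]),px(k,[.5061,.0464,.07]))
for q,z in [('bar_key',.075),('knob_slot',.07)]:
    for d in boxes_of('wrist',q)[:2]: print(q,round(d['p'],2),np.round(d['position']),ray(k,d['position'],z).round(3))
E
```

```text
t: 2.0
tcp_pos: [0.4739, -0.1672, 0.2479]
ee_rot: [0.983, 0.182, -0.0, 0.0]
ft_force: [-0.3, -0.4, 0.0]
opening: 0.0855
gripper_force: 0.0
2.05 [ 0.4736947  -0.16757114  0.24791161] [ 9.83394941e-01  1.81478292e-01 -1.16458317e-04  7.99125407e-05]
pred px [316.72807499 138.12264054] [125.47876867  68.54902183]
bar_key 0.97 [316. 133.] [ 0.515 -0.149  0.075]
knob_slot 0.8 [134.  70.] [0.508 0.038 0.07 ]
```

View pics/w2.png

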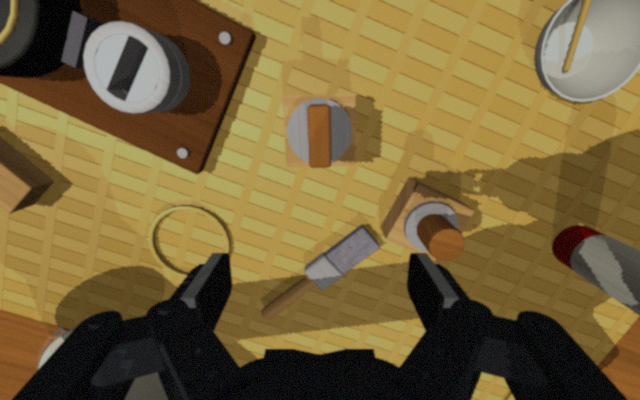

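The wrist picture shows the handle top at about (319,135), upright in the image, so the tool yaw matches. It lies within 2–3 mm of the top-camera estimate. Descend and grip.

```bash
python3 -m inch '[{"tx":0.065,"ty":0.027,"tz":-0.15,"rx":0.0,"ry":0.0,"rz":0.0,"fingers":1.0},{"tx":0.065,"ty":0.027,"tz":-0.15,"rx":0.0,"ry":0.0,"rz":0.0,"fingers":1.0},{"tx":0.065,"ty":0.027,"tz":-0.15,"rx":0.0,"ry":0.0,"rz":0.0,"fingers":1.0},{"tx":0.065,"ty":0.027,"tz":-0.2,"rx":0.0,"ry":0.0,"rz":0.0,"fingers":1.0},{"tx":0.065,"ty":0.027,"tz":-0.25,"rx":0.0,"ry":0.0,"rz":0.0,"fingers":1.0},{"tx":0.065,"ty":0.027,"tz":-0.29,"rx":0.0,"ry":0.0,"rz":0.0,"fingers":1.0},{"tx":0.065,"ty":0.027,"tz":-0.32,"rx":0.0,"ry":0.0,"rz":0.0,"fingers":1.0},{"tx":0.065,"ty":0.027,"tz":-0.32,"rx":0.0,"ry":0.0,"rz":0.0,"fingers":1.0}]'
python3 -m inch '[{"tx":0.0,"ty":0.0,"tz":0.0,"rx":0.0,"ry":0.0,"rz":0.0,"fingers":-1.0},{"tx":0.0,"ty":0.0,"tz":0.0,"rx":0.0,"ry":0.0,"rz":0.0,"fingers":-1.0},{"tx":0.0,"ty":0.0,"tz":0.0,"rx":0.0,"ry":0.0,"rz":0.0,"fingers":-1.0},{"tx":0.0,"ty":0.0,"tz":0.0,"rx":0.0,"ry":0.0,"rz":0.0,"fingers":-1.0},{"tx":0.0,"ty":0.0,"tz":0.0,"rx":0.0,"ry":0.0,"rz":0.0,"fingers":-1.0},{"tx":0.0,"ty":0.0,"tz":0.0,"rx":0.0,"ry":0.0,"rz":0.0,"fingers":-1.0},{"tx":0.0,"ty":0.0,"tz":0.0,"rx":0.0,"ry":0.0,"rz":0.0,"fingers":-1.0},{"tx":0.0,"ty":0.0,"tz":0.0,"rx":0.0,"ry":0.0,"rz":0.0,"fingers":-1.0},{"tx":0.0,"ty":0.0,"tz":0.0,"rx":0.0,"ry":0.0,"rz":0.0,"fingers":-1.0},{"tx":0.0,"ty":0.0,"tz":0.0,"rx":0.0,"ry":0.0,"rz":0.0,"fingers":-1.0}]' 60
```

```text
t: 2.95
tcp_pos: [0.5121, -0.1511, 0.0552]
ee_rot: [0.983, 0.181, -0.001, -0.001]
ft_force: [-0.0, 0.8, 1.3]
opening: 0.0852
gripper_force: 0.0
t: 3.95
tcp_pos: [0.5136, -0.1506, 0.0567]
ee_rot: [0.983, 0.182, 0.0, 0.0]
ft_force: [-2.5, 0.5, 11.8]
opening: 0.021
gripper_force: 59.4
```

```bash
python3 -m inch '[{"tx":0.0,"ty":0.0,"tz":0.05,"rx":0.0,"ry":0.0,"rz":0.0,"fingers":-1.0},{"tx":0.0,"ty":0.0,"tz":0.11,"rx":0.0,"ry":0.0,"rz":0.0,"fingers":-1.0},{"tx":0.0,"ty":0.0,"tz":0.167,"rx":0.0,"ry":0.0,"rz":0.0,"fingers":-1.0},{"tx":-0.013,"ty":0.06,"tz":0.167,"rx":0.0,"ry":0.0,"rz":-0.04,"fingers":-1.0},{"tx":-0.013,"ty":0.12,"tz":0.167,"rx":0.0,"ry":0.0,"rz":-0.08,"fingers":-1.0},{"tx":-0.013,"ty":0.168,"tz":0.167,"rx":0.0,"ry":0.0,"rz":-0.12,"fingers":-1.0},{"tx":-0.013,"ty":0.168,"tz":0.167,"rx":0.0,"ry":0.0,"rz":-0.16,"fingers":-1.0},{"tx":-0.013,"ty":0.168,"tz":0.167,"rx":0.0,"ry":0.0,"rz":-0.182,"fingers":-1.0},{"tx":-0.013,"ty":0.168,"tz":0.167,"rx":0.0,"ry":0.0,"rz":-0.182,"fingers":-1.0},{"tx":-0.013,"ty":0.168,"tz":0.167,"rx":0.0,"ry":0.0,"rz":-0.182,"fingers":-1.0}]'
python3 - <<'E'
from h import *
s=state();print(s['tcp_pos'],s['ee_rot'],s['opening'],s['ft_force'])
im,k=snap('wrist','w3.png'); print('pred',px(k,[.5061,.0464,.07]))
for d in boxes_of('wrist','knob_slot')[:2]: print(round(d['p'],2),np.round(d['position']),ray(k,d['position'],.07).round(4))
im,k2=snap('side','s2.png')
a=cv2.resize(im[60:300,180:500,::-1],(480,360))
b=cv2.resize(cv2.imread('pics/w3.png')[0:400,0:400],(320,320))
cv2.imwrite('pics/s2c.png',a)
E
```

```text
t: 4.95
tcp_pos: [0.5054, -0.0497, 0.1561]
ee_rot: [0.995, -0.102, -0.0, -0.0]
ft_force: [0.6, -0.3, -2.6]
opening: 0.0213
gripper_force: 60.6
[ 0.50536004 -0.04966715  0.15613365] [ 9.94831331e-01 -1.01541209e-01 -7.64779497e-05 -1.65934154e-05] 0.021318369776694494 [ 0.59771462 -0.33505438 -2.55325027]
pred [202.20031616 224.63688934]
0.81 [210. 216.] [0.512  0.0379 0.07  ]
```

View pics/w3.png

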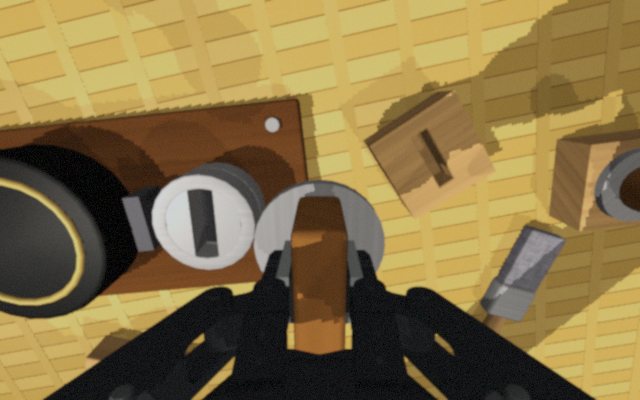

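View pics/s2c.png

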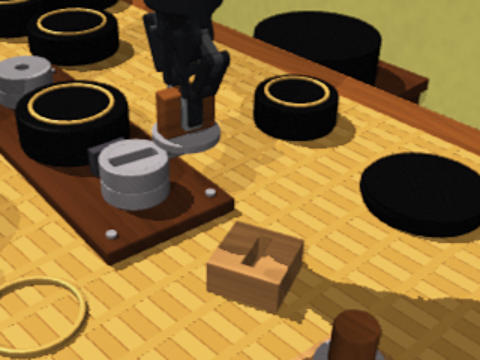

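```bash
python3 - <<'E'
from h import *
k=get_calibration('wrist')
a=ray(k,(201,191),.07)[:2];b=ray(k,(206.5,255),.07)[:2];d=a-b
print('slot',(a+b)/2,np.degrees(np.arctan2(d[1],d[0])),np.linalg.norm(d), [ray(k,p,.07)[:2].round(4) for p in((204,222.5),)])
s=state()['tcp_pos'];y=np.radians(-11.7);ux=np.array([np.cos(y),np.sin(y)]);uy=np.array([-ux[1],ux[0]])
for p in((319.5,180.5),(255,240),(384,240)):
    q=ray(k,p,.1474)[:2]-s[:2]; print('flange',q@ux,q@uy)
E
```

```text
slot [0.50645975 0.04477008] -13.713004874339005 0.05615535405719387 [array([0.5078, 0.0442])]
flange 0.038494172878145765 -0.0009863162655083936
flange 0.004863105306391352 0.034328075291165834
flange 0.0048579667346747325 -0.03635710750043634
```

Wrist measurement agrees with the top one to 2 mm: slot mouth centre at (204,222) and the key straight in the grip. The side view shows the key upright and clear of its block. Move over the slot and lower it gently.

```bash
python3 -m inch '[{"tx":-0.001,"ty":0.08,"tz":0.0,"rx":0.0,"ry":0.0,"rz":-0.006,"fingers":-1.0},{"tx":-0.001,"ty":0.161,"tz":0.0,"rx":0.0,"ry":0.0,"rz":-0.006,"fingers":-1.0},{"tx":-0.001,"ty":0.161,"tz":-0.04,"rx":0.0,"ry":0.0,"rz":-0.006,"fingers":-1.0},{"tx":-0.001,"ty":0.161,"tz":-0.06,"rx":0.0,"ry":0.0,"rz":-0.006,"fingers":-1.0},{"tx":-0.001,"ty":0.161,"tz":-0.06,"rx":0.0,"ry":0.0,"rz":-0.006,"fingers":-1.0},{"tx":-0.001,"ty":0.161,"tz":-0.07,"rx":0.0,"ry":0.0,"rz":-0.006,"fingers":-1.0},{"tx":-0.001,"ty":0.161,"tz":-0.075,"rx":0.0,"ry":0.0,"rz":-0.006,"fingers":-1.0},{"tx":-0.001,"ty":0.161,"tz":-0.08,"rx":0.0,"ry":0.0,"rz":-0.006,"fingers":-1.0},{"tx":-0.001,"ty":0.161,"tz":-0.085,"rx":0.0,"ry":0.0,"rz":-0.006,"fingers":-1.0},{"tx":-0.001,"ty":0.161,"tz":-0.09,"rx":0.0,"ry":0.0,"rz":-0.006,"fingers":-1.0},{"tx":-0.001,"ty":0.161,"tz":-0.09,"rx":0.0,"ry":0.0,"rz":-0.006,"fingers":-1.0}]'
```

```text
t: 6.2
tcp_pos: [0.5047, 0.0469, 0.1018]
ee_rot: [0.994, -0.112, -0.0, 0.0]
ft_force: [0.2, -0.4, -1.7]
opening: 0.0215
gripper_force: 60.7
```

Blade is 7 mm in with no contact force. Continue down.

```bash
python3 -m inch '[{"tx":0.0,"ty":0.0,"tz":-0.006,"rx":0.0,"ry":0.0,"rz":0.0,"fingers":-1.0},{"tx":0.0,"ty":0.0,"tz":-0.012,"rx":0.0,"ry":0.0,"rz":0.0,"fingers":-1.0},{"tx":0.0,"ty":0.0,"tz":-0.018,"rx":0.0,"ry":0.0,"rz":0.0,"fingers":-1.0},{"tx":0.0,"ty":0.0,"tz":-0.022,"rx":0.0,"ry":0.0,"rz":0.0,"fingers":-1.0},{"tx":0.0,"ty":0.0,"tz":-0.025,"rx":0.0,"ry":0.0,"rz":0.0,"fingers":-1.0},{"tx":0.0,"ty":0.0,"tz":-0.026,"rx":0.0,"ry":0.0,"rz":0.0,"fingers":-1.0},{"tx":0.0,"ty":0.0,"tz":-0.026,"rx":0.0,"ry":0.0,"rz":0.0,"fingers":-1.0}]'
```

```text
t: 6.9
tcp_pos: [0.5048, 0.047, 0.0867]
ee_rot: [0.994, -0.112, 0.0, 0.0]
ft_force: [-1.7, 1.4, 4.4]
opening: 0.0218
gripper_force: 61.7
```

```bash
python3 -m inch '[{"tx":0.0,"ty":0.0,"tz":0.0,"rx":0.0,"ry":0.0,"rz":-0.04,"fingers":-1.0},{"tx":0.0,"ty":0.0,"tz":0.0,"rx":0.0,"ry":0.0,"rz":-0.08,"fingers":-1.0},{"tx":0.001,"ty":0.0,"tz":0.0,"rx":0.0,"ry":0.0,"rz":-0.12,"fingers":-1.0},{"tx":0.001,"ty":0.0,"tz":0.0,"rx":0.0,"ry":0.0,"rz":-0.16,"fingers":-1.0},{"tx":0.002,"ty":0.0,"tz":0.0,"rx":0.0,"ry":0.0,"rz":-0.2,"fingers":-1.0},{"tx":0.002,"ty":0.0,"tz":0.0,"rx":0.0,"ry":0.0,"rz":-0.2,"fingers":-1.0}]'
python3 -c "
from plant import *
s=state();print(s['joint_pos'],s['torque'])"
```

```text
t: 7.5
tcp_pos: [0.5058, 0.0471, 0.0867]
ee_rot: [0.909, -0.416, -0.0, -0.0]
ft_force: [-3.3, 1.4, 5.6]
opening: 0.0213
gripper_force: 61.7
[-2.48077011e-02  5.33944534e-01  1.78697235e+00  2.44394321e-04
  8.20983911e-01  2.40370852e+00] [ 0.12162417  0.51284576 -0.03268692]
```

```bash
python3 -m inch '[{"tx":0.0,"ty":0.0,"tz":0.0,"rx":0.0,"ry":0.0,"rz":-0.04,"fingers":-1.0},{"tx":0.001,"ty":0.0,"tz":0.0,"rx":0.0,"ry":0.0,"rz":-0.08,"fingers":-1.0},{"tx":0.001,"ty":0.0,"tz":0.0,"rx":0.0,"ry":0.0,"rz":-0.12,"fingers":-1.0},{"tx":0.002,"ty":0.0,"tz":0.0,"rx":0.0,"ry":0.0,"rz":-0.16,"fingers":-1.0},{"tx":0.003,"ty":0.0,"tz":0.0,"rx":0.0,"ry":0.0,"rz":-0.19,"fingers":-1.0},{"tx":0.003,"ty":0.0,"tz":0.0,"rx":0.0,"ry":0.0,"rz":-0.2,"fingers":-1.0},{"tx":0.003,"ty":0.0,"tz":0.0,"rx":0.0,"ry":0.0,"rz":-0.2,"fingers":-1.0}]'
python3 - <<'E'
from h import *
s=state();print(s['joint_pos'],s['torque'])
im,k=snap('side','s3.png')
cv2.imwrite('pics/s3c.png',cv2.resize(im[100:260,140:380,::-1],(720,480)))
E
```

```text
t: 8.2
tcp_pos: [0.5066, 0.0472, 0.0867]
ee_rot: [0.738, -0.675, -0.001, 0.001]
ft_force: [-8.5, 2.1, 10.5]
opening: 0.0213
gripper_force: 62.6
[-2.46756351e-02  5.35271999e-01  1.78361468e+00  2.40798268e-04
  8.24638798e-01  3.02828211e+00] [ 0.21144935  1.25853255 -0.06378108]
```

View pics/s3c.png

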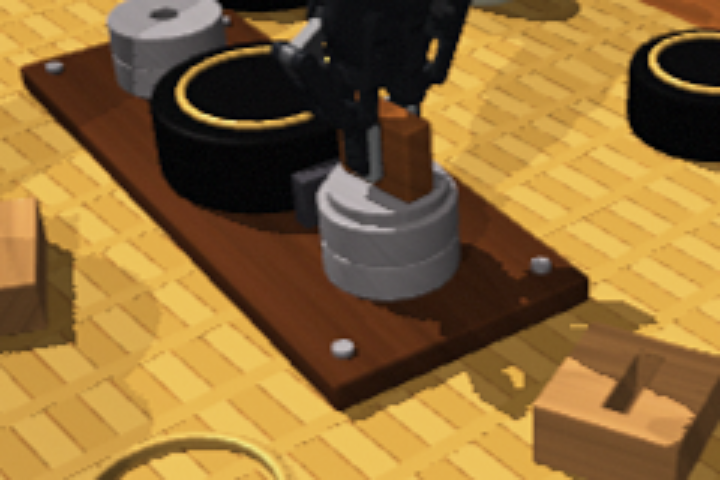

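Flange lies flat on the knob and the clamp block meets the box. The last joint is near its limit at about 72° of tool turn, so I regrip with a half turn to finish the quarter turn.

```bash
python3 -m inch '[{"tx":0.0,"ty":0.0,"tz":0.0,"rx":0.0,"ry":0.0,"rz":0.0,"fingers":1.0},{"tx":0.0,"ty":0.0,"tz":0.0,"rx":0.0,"ry":0.0,"rz":0.0,"fingers":1.0},{"tx":0.0,"ty":0.0,"tz":0.0,"rx":0.0,"ry":0.0,"rz":0.0,"fingers":1.0},{"tx":0.0,"ty":0.0,"tz":0.0,"rx":0.0,"ry":0.0,"rz":0.0,"fingers":1.0},{"tx":0.0,"ty":0.0,"tz":0.0,"rx":0.0,"ry":0.0,"rz":0.0,"fingers":1.0},{"tx":0.0,"ty":0.0,"tz":0.0,"rx":0.0,"ry":0.0,"rz":0.0,"fingers":1.0},{"tx":0.0,"ty":0.0,"tz":0.0,"rx":0.0,"ry":0.0,"rz":0.0,"fingers":1.0},{"tx":0.0,"ty":0.0,"tz":0.03,"rx":0.0,"ry":0.0,"rz":0.0,"fingers":1.0},{"tx":0.0,"ty":0.0,"tz":0.1,"rx":0.0,"ry":0.0,"rz":0.0,"fingers":1.0},{"tx":0.0,"ty":0.0,"tz":0.17,"rx":0.0,"ry":0.0,"rz":0.0,"fingers":1.0},{"tx":0.0,"ty":0.0,"tz":0.22,"rx":0.0,"ry":0.0,"rz":0.0,"fingers":1.0},{"tx":0.0,"ty":0.0,"tz":0.22,"rx":0.0,"ry":0.0,"rz":0.0,"fingers":1.0}]'
python3 - <<'E'
from h import *
s=state();print(s['tcp_pos'],s['opening'])
im,k=snap('wrist','w4.png'); print('pred',px(k,[.5065,.0453,.126]))
E
```

```text
t: 9.45
tcp_pos: [0.5098, 0.0469, 0.2224]
ee_rot: [0.738, -0.675, 0.003, -0.002]
ft_force: [0.1, -0.0, -0.8]
opening: 0.0853
gripper_force: 0.0
[0.50981882 0.04693841 0.22237694] 0.08534010616813562
pred [323.90652595 198.26634034]
```

View pics/w4.png

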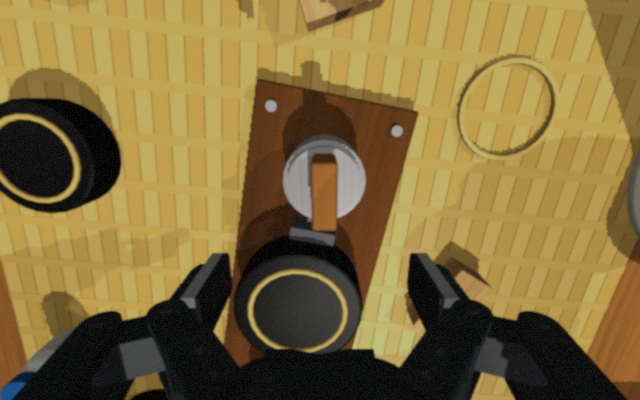

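The key stands in the slot, handle top centre at about (324,192), as predicted and aligned with the tool. Flip the gripper 180°.

```bash
R='' ; python3 -m inch '[{"tx":0.0,"ty":0.0,"tz":0.0,"rx":0.0,"ry":0.0,"rz":0.5,"fingers":1.0},{"tx":0.0,"ty":0.0,"tz":0.0,"rx":0.0,"ry":0.0,"rz":0.5,"fingers":1.0},{"tx":0.0,"ty":0.0,"tz":0.0,"rx":0.0,"ry":0.0,"rz":0.5,"fingers":1.0},{"tx":0.0,"ty":0.0,"tz":0.0,"rx":0.0,"ry":0.0,"rz":0.5,"fingers":1.0},{"tx":0.0,"ty":0.0,"tz":0.0,"rx":0.0,"ry":0.0,"rz":0.5,"fingers":1.0},{"tx":0.0,"ty":0.0,"tz":0.0,"rx":0.0,"ry":0.0,"rz":0.5,"fingers":1.0},{"tx":0.0,"ty":0.0,"tz":0.0,"rx":0.0,"ry":0.0,"rz":0.5,"fingers":1.0},{"tx":0.0,"ty":0.0,"tz":0.0,"rx":0.0,"ry":0.0,"rz":0.5,"fingers":1.0},{"tx":0.0,"ty":0.0,"tz":0.0,"rx":0.0,"ry":0.0,"rz":0.5,"fingers":1.0},{"tx":0.0,"ty":0.0,"tz":0.0,"rx":0.0,"ry":0.0,"rz":0.5,"fingers":1.0},{"tx":0.0,"ty":0.0,"tz":0.0,"rx":0.0,"ry":0.0,"rz":0.5,"fingers":1.0}]'
python3 -m inch '[{"tx":0.0,"ty":0.0,"tz":0.0,"rx":0.0,"ry":0.0,"rz":0.5,"fingers":1.0},{"tx":0.0,"ty":0.0,"tz":0.0,"rx":0.0,"ry":0.0,"rz":0.5,"fingers":1.0},{"tx":0.0,"ty":0.0,"tz":0.0,"rx":0.0,"ry":0.0,"rz":0.5,"fingers":1.0},{"tx":0.0,"ty":0.0,"tz":0.0,"rx":0.0,"ry":0.0,"rz":0.5,"fingers":1.0},{"tx":0.0,"ty":0.0,"tz":0.0,"rx":0.0,"ry":0.0,"rz":0.5,"fingers":1.0},{"tx":0.0,"ty":0.0,"tz":0.0,"rx":0.0,"ry":0.0,"rz":0.5,"fingers":1.0},{"tx":0.0,"ty":0.0,"tz":0.0,"rx":0.0,"ry":0.0,"rz":0.5,"fingers":1.0},{"tx":0.0,"ty":0.0,"tz":0.0,"rx":0.0,"ry":0.0,"rz":0.5,"fingers":1.0},{"tx":0.0,"ty":0.0,"tz":0.0,"rx":0.0,"ry":0.0,"rz":0.5,"fingers":1.0},{"tx":0.0,"ty":0.0,"tz":0.0,"rx":0.0,"ry":0.0,"rz":0.5,"fingers":1.0},{"tx":0.0,"ty":0.0,"tz":0.0,"rx":0.0,"ry":0.0,"rz":0.5,"fingers":1.0},{"tx":0.0,"ty":0.0,"tz":0.0,"rx":0.0,"ry":0.0,"rz":0.5,"fingers":1.0}]'
python3 -c "
from plant import *
print(state()['joint_pos'])"
```

```text
t: 10.6
tcp_pos: [0.5072, 0.047, 0.2172]
ee_rot: [0.999, 0.048, -0.001, -0.0]
ft_force: [0.9, 0.5, 0.2]
opening: 0.0854
gripper_force: 0.0
t: 11.8
tcp_pos: [0.5073, 0.047, 0.2173]
ee_rot: [0.674, 0.738, -0.001, -0.001]
ft_force: [0.1, -0.3, -0.1]
opening: 0.0855
gripper_force: 0.0
[-2.49690669e-02  3.48924546e-01  1.64322376e+00  3.07611210e-05
  1.15140942e+00 -1.15753105e-01]
```

```bash
python3 -m inch '[{"tx":-0.001,"ty":0.0,"tz":-0.06,"rx":0.0,"ry":0.0,"rz":0.0,"fingers":1.0},{"tx":-0.001,"ty":0.0,"tz":-0.12,"rx":0.0,"ry":0.0,"rz":0.0,"fingers":1.0},{"tx":-0.001,"ty":0.0,"tz":-0.17,"rx":0.0,"ry":0.0,"rz":0.0,"fingers":1.0},{"tx":-0.001,"ty":0.0,"tz":-0.2,"rx":0.0,"ry":0.0,"rz":0.0,"fingers":1.0},{"tx":-0.001,"ty":0.0,"tz":-0.215,"rx":0.0,"ry":0.0,"rz":0.0,"fingers":1.0},{"tx":-0.001,"ty":0.0,"tz":-0.215,"rx":0.0,"ry":0.0,"rz":0.0,"fingers":1.0},{"tx":-0.001,"ty":0.0,"tz":-0.215,"rx":0.0,"ry":0.0,"rz":0.0,"fingers":1.0}]'
python3 -m inch '[{"tx":0.0,"ty":0.0,"tz":0.0,"rx":0.0,"ry":0.0,"rz":0.0,"fingers":-1.0},{"tx":0.0,"ty":0.0,"tz":0.0,"rx":0.0,"ry":0.0,"rz":0.0,"fingers":-1.0},{"tx":0.0,"ty":0.0,"tz":0.0,"rx":0.0,"ry":0.0,"rz":0.0,"fingers":-1.0},{"tx":0.0,"ty":0.0,"tz":0.0,"rx":0.0,"ry":0.0,"rz":0.0,"fingers":-1.0},{"tx":0.0,"ty":0.0,"tz":0.0,"rx":0.0,"ry":0.0,"rz":0.0,"fingers":-1.0},{"tx":0.0,"ty":0.0,"tz":0.0,"rx":0.0,"ry":0.0,"rz":0.0,"fingers":-1.0},{"tx":0.0,"ty":0.0,"tz":0.0,"rx":0.0,"ry":0.0,"rz":0.0,"fingers":-1.0},{"tx":0.0,"ty":0.0,"tz":0.0,"rx":0.0,"ry":0.0,"rz":0.0,"fingers":-1.0},{"tx":0.0,"ty":0.0,"tz":0.0,"rx":0.0,"ry":0.0,"rz":0.0,"fingers":-1.0}]' 60
```

```text
t: 12.5
tcp_pos: [0.5075, 0.0469, 0.0899]
ee_rot: [0.675, 0.738, 0.0, 0.0]
ft_force: [-0.7, -0.3, 0.2]
opening: 0.0857
gripper_force: 0.0
t: 13.4
tcp_pos: [0.5071, 0.0469, 0.0898]
ee_rot: [0.675, 0.738, -0.0, 0.0]
ft_force: [-3.3, -0.7, 7.5]
opening: 0.0214
gripper_force: 59.2
```

```bash
python3 -m inch '[{"tx":0.0,"ty":0.0,"tz":0.0,"rx":0.0,"ry":0.0,"rz":-0.04,"fingers":-1.0},{"tx":0.0,"ty":0.0,"tz":0.0,"rx":0.0,"ry":0.0,"rz":-0.08,"fingers":-1.0},{"tx":0.0,"ty":0.0,"tz":0.0,"rx":0.0,"ry":0.0,"rz":-0.12,"fingers":-1.0},{"tx":0.0,"ty":0.0,"tz":0.0,"rx":0.0,"ry":0.0,"rz":-0.15,"fingers":-1.0},{"tx":0.0,"ty":0.0,"tz":0.0,"rx":0.0,"ry":0.0,"rz":-0.155,"fingers":-1.0},{"tx":0.0,"ty":0.0,"tz":0.0,"rx":0.0,"ry":0.0,"rz":-0.155,"fingers":-1.0}]'
python3 -m inch '[{"tx":0.0,"ty":0.0,"tz":0.0,"rx":0.0,"ry":0.0,"rz":0.0,"fingers":1.0},{"tx":0.0,"ty":0.0,"tz":0.0,"rx":0.0,"ry":0.0,"rz":0.0,"fingers":1.0},{"tx":0.0,"ty":0.0,"tz":0.0,"rx":0.0,"ry":0.0,"rz":0.0,"fingers":1.0},{"tx":0.0,"ty":0.0,"tz":0.0,"rx":0.0,"ry":0.0,"rz":0.0,"fingers":1.0},{"tx":0.0,"ty":0.0,"tz":0.0,"rx":0.0,"ry":0.0,"rz":0.0,"fingers":1.0},{"tx":0.0,"ty":0.0,"tz":0.0,"rx":0.0,"ry":0.0,"rz":0.0,"fingers":1.0},{"tx":0.0,"ty":0.0,"tz":0.0,"rx":0.0,"ry":0.0,"rz":0.0,"fingers":1.0},{"tx":0.0,"ty":0.0,"tz":0.03,"rx":0.0,"ry":0.0,"rz":0.0,"fingers":1.0},{"tx":0.0,"ty":0.0,"tz":0.1,"rx":0.0,"ry":0.0,"rz":0.0,"fingers":1.0},{"tx":0.0,"ty":0.0,"tz":0.18,"rx":0.0,"ry":0.0,"rz":0.0,"fingers":1.0},{"tx":0.0,"ty":0.0,"tz":0.25,"rx":0.0,"ry":0.0,"rz":0.0,"fingers":1.0},{"tx":0.0,"ty":0.0,"tz":0.25,"rx":0.0,"ry":0.0,"rz":0.0,"fingers":1.0}]'
python3 - <<'E'
from h import *
a,k=snap('side','s5.png'); b,k=snap('wrist','w5.png')
cv2.imwrite('pics/f.png',np.hstack([cv2.resize(a[100:300,140:380,::-1],(400,333)),cv2.resize(b[50:300,170:470,::-1],(400,333))]))
E
```

```text
t: 14.0
tcp_pos: [0.5072, 0.0467, 0.0898]
ee_rot: [0.833, 0.553, -0.0, 0.0]
ft_force: [-2.1, -3.0, 6.0]
opening: 0.0211
gripper_force: 59.3
t: 15.2
tcp_pos: [0.5098, 0.047, 0.2448]
ee_rot: [0.833, 0.554, 0.004, 0.002]
ft_force: [-0.0, 0.5, -0.7]
opening: 0.0854
gripper_force: 0.0
```

View pics/f.png

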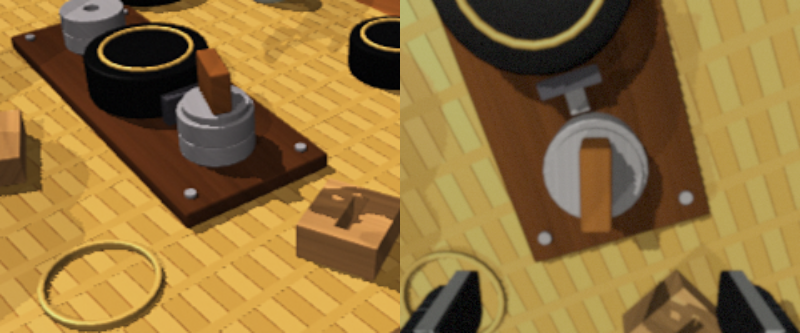

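The final pictures show the key upright, with its flange flat on the knob after about 100° of tool turn. The jaw is out against the box and the gripper is clear.

```bash
python3 -c "
from plant import *
print(sign_off())"
```

```text
the job is handed in; nothing more can be done
None
```

The job is handed in: the bar key stands fully seated in the slotted knob, turned about a quarter turn clockwise (estimated from about 100° of tool turn less the slot's play), with the jaw out at the box in the final pictures and the round key untouched in its rest.

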